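Open the sprung plaster mould and hold it open

TASK

On the wooden mould jig, first slide the carriage with its plaster half mould fully home against the steel end stop, so that it lines up with the sprung half. Then take the wooden bar handle of the sprung half and pull it out, away from the carriage's side of the jig, until its pointer stands in the gap of the gauge, and keep it there: the mould is to be filled while you hold it, so finish still holding the handle and do not let go. Leave everything else on the bench where it is.

Things in the scene. Friction and masses are not known exactly. Their poses are not given: they have to be found in the camera images.
- jig: Fixed wooden base of the jig, 280 x 400 x 18 mm, turned up to 0.35 rad. Origin: centre of its underside. Its x: the carriage's slide (away from the robot); its y: the pull of the sprung half (to the robot's left). Carriage and end stop (dark steel, top 63 mm above bench) on its -y half, the rest on +y. Both half moulds: white plaster, 100 (x) x 50 (y) x 65 mm, tops 105 mm above the bench.
- carriage (a joint): Carriage position in m: 0 at the near end of its rails, grows along the jig's +x, 0.100 fully home at the end stop. Starts at 0 to 0.04. It has about 2.5 N of friction and stays where it is left.
- carriage_grip (a point): Centre of the carriage's upright round wooden knob: 26 mm in diameter, 52 mm tall (ends narrow to 20 mm), centre 110 and top 130 mm above the bench, on a 14 mm steel stem that rises from 40 mm above the bench. It stands on the outer (jig's -y) side of the carriage's half mould, whose back is 45 mm from the knob's axis. Moves with carriage.
- sprung (a joint): How far the sprung half is pulled out, in m: 0 is closed (start), grows along the jig's +y, ends at 0.075. A spring pulls it back: about 5 N at 0, rising by 1.8 N per 10 mm (12 to 16 N at the gauge). Let go, it springs shut.
- pull_handle (a point): Handle of the sprung half; this point is at its bar's centre, axes as the jig's. Round wooden bar, 16 mm in diameter, 104 mm long along the jig's x, axis 112 mm above the bench, on two steel uprights with 82 mm clear between; nothing under the bar higher than 50 mm above the bench. The back of the sprung half mould is 65 mm from the bar's axis in -y, its top 7 mm below that axis. Moves with sprung.
- pointer (a point): Tip of the sprung half's pointer, a flat steel finger 6 mm wide that sticks out along the jig's +x on the far side of the jig, 44 mm above the bench. Moves along the jig's y with sprung.
- mark (a point): Centre of the gauge's gap, at its top: two dark steel blocks (each 22 mm along the jig's y, 18 mm along x, tops 46 mm above the bench), 16 mm apart, just beyond the pointer's tip. Fixed; at the start 35 to 55 mm from the pointer along the jig's +y. The pointer is in the gap, centred, when both have the same place along the jig's y.
- jar_mid (a point): Bystander: small white lidded jar, 44 mm in diameter, 55 mm tall, standing on the jig's near left corner; this is its centre.
- rib_mid (a point): Bystander: flat wooden rib, 65 x 35 x 6 mm, lying on the jig's near edge; this is its centre.
- mallet_grip (a point): Bystander: wooden mallet, 240 mm long, lying on the bench beside the jig's -y edge; a point on its handle.
- cup_mid (a point): Bystander: unglazed red clay cup, 72 mm in diameter, 85 mm tall, on the bench beyond the jig's +y edge; its centre.
- spare_mid (a point): Bystander: spare plaster half mould, 100 x 50 x 65 mm, on the bench at the robot's left; its centre.
- brush_grip (a point): Bystander: brush, 200 mm long, on the bench at the left; a point on its handle.
- bowl_mid (a point): Bystander: white bowl, 110 mm in diameter, 60 mm tall, on the bench at the robot's right; its centre.

How it is judged:
By the outcome, as a careful person would: the job done as asked, in the order asked, and still so for the second after the job is handed in, while the arm keeps its last pose, push and grip.
It also fails if it takes over 45 s, if anything falls off the work surface, if the arm or the gripper's body presses on something with over 40 N, if the wrist force passes 120 N, or if a joint passes its speed limit or range.

ROBOT

A 6-joint arm with a two-finger parallel gripper is mounted at the origin on the work surface. World frame = base frame: x ahead of the robot, y to its left, z up, the work surface at z = 0. Lengths are in mm, angles in rad, forces in N, time in s.
With the tool pointing down it reaches from about 400 to 925 mm from the base axis. Payload 12.5 kg.
Tool frame: the origin (TCP) lies on the centre line of the jaws, within the pads' length; the fingertips stand 14 mm ahead of it and the grasp point (between the pads) lies 5 mm behind it; z points along the fingers, x is the direction in which the jaws open and shut, and the axes are right-handed (so a half turn about z gives the same grasp; the last joint's range is limited). The gripper opens to 95 mm and grips with 3 to 60 N. Pads are 20 mm wide; open, the fingers measure 119 mm over their backs; the gripper's body (75 mm by 180 mm) begins 59 mm behind the grasp point.
Start: joints at [-1.236, 0.491, 1.559, -0, 1.092, -0.106], TCP at [266.688, -565.263, 228.661] pointing down, gripper open.
Joint ranges: [-3.1, 3.1], [-0.84, 2.19], [0.05, 2.79], [-1.13, 4.28], [0.06, 2.93], [-2.69, 2.69]. Speed limits (rad/s): [2.22, 2.22, 2.79, 3.14, 3.14, 3.14].

INTERFACE

Orientations are given as [roll, pitch, yaw] about the fixed x, y, z axes, in that order (R = Rz(yaw) Ry(pitch) Rx(roll)).
In Python, from cell import state, read_camera, job_done gives the robot as it stands.
- The arm moves only by the shell command python3 -m handwheel 'ROWS'. ROWS is JSON, a list of rows, each an object of numbers: "hand": the finger opening in m, from 0 to 0.0951; "x", "y", "z": the shift along the world's x, y, z in m; "spin": the turn about the world's z in units of 5 degrees (1.0 is 5 degrees). In form: [{"hand": .., "x": .., "y": .., "z": .., "spin": ..}, ...]. A call has 1 to 20 rows; each row is the pose to reach, as a shift and turn from the pose commanded when the call began; what a row does not reach only later rows make up. A row lasts 1/12 s, in which the tool goes at most 41.7 mm and 7.16 degrees, less where a joint would pass 70% of its speed; a pose out of reach is approached as far as the arm can. A call with a gripper value outside its range is refused whole. The fingers move at their own pace and stop on an object; the grip force is fixed at half the most. Time passes only in rows, so rows that repeat a pose let the fingers close. It gives the time, the measured TCP pose, the force and the opening at its end, in the units of the state.
- state(): the state, without advancing time (a new reading comes with each control period).
- read_camera(name): name is "scene" or "top"; returns a dict with "img" (480x640x3 uint8, red, green, blue), "fx", "fy", "cx", "cy" (pixels), "D" ([k1, k2, p1, p2, k3] as OpenCV has them; the pictures are not rectified), "T" (4x4, takes a point from camera to world coordinates). Camera axes: x right, y down, z forward; pixel columns grow to the right and rows downward; lengths in mm; the calibration is good to about 2 mm. A picture is of the moment at which its call begins. There is no depth.
- job_done(): hands the job in, once; it reports no verdict.
The state is a dict: "t": time; "joints": joint angles; "qvel": joint speeds; "tau": joint torques, N m; "eef_pos": TCP position; "tcp_rot": TCP orientation; "ft_force": force on the tool from outside, world axes, zero at the start; "moment": the same for the moment, N m; "opening": opening from 0.0 (shut) to 1.0 (fully open).
Only numpy, scipy, OpenCV 4.12 (cv2) and the standard library are available. Lean on these libraries where they do the work, as an engineer would, in place of code of your own. Each camera call takes 0.05 s, during which the arm holds its last target. There are 200 camera calls.

## Working session

There is one attempt and no reset: what is moved stays moved. The work goes in short steps, Python scripts to look and compute and a shell command to move; the robot and the scene stay as the last step left them, time stands still between calls to the robot, and variables do not carry over. Pictures are saved under pics/ and viewed, about 8 in all and at most 12, crops included, and the job is handed in when it is done.

```bash
mkdir -p pics; cat > h.py <<'E'
import numpy as np,cv2
from cell import state,read_camera,job_done
def snap(name,fn,crop=None,scale=1):
    c=read_camera(name);im=c["img"]
    if crop: u0,v0,u1,v1=crop;im=im[v0:v1,u0:u1]
    im=cv2.resize(im,None,fx=scale,fy=scale,interpolation=cv2.INTER_CUBIC)
    cv2.imwrite("pics/"+fn,im[:,:,::-1]);return c
def K(c): return np.array([[c["fx"],0,c["cx"]],[0,c["fy"],c["cy"]],[0,0,1.]])
def ray(c,u,v,z):
    p=cv2.undistortPoints(np.array([[[u,v]]],float),K(c),np.array(c["D"],float))[0,0]
    T=np.array(c["T"]);d=T[:3,:3]@[p[0],p[1],1];o=T[:3,3]
    return o+d*(z-o[2])/d[2]
def proj(c,P):
    T=np.linalg.inv(np.array(c["T"]))
    return cv2.projectPoints(np.array(P,float).reshape(-1,3),cv2.Rodrigues(T[:3,:3])[0],T[:3,3],K(c),np.array(c["D"],float))[0][:,0]
E
python3 - <<'E'
from h import *
for n in("scene","top"):
    c=snap(n,n+"0.png",scale=1.25);print(n,np.round(c["T"],2).tolist(),c["fx"])
print(state())
E
```

```text
scene [[0.28, 0.82, -0.49, 1279.6], [0.96, -0.25, 0.14, -162.43], [-0.01, -0.51, -0.86, 1358.99], [0.0, 0.0, 0.0, 1.0]] 572.5088400417633
top [[0.02, -1.0, 0.05, 508.79], [-1.0, -0.02, -0.01, 40.73], [0.01, -0.05, -1.0, 1278.75], [0.0, 0.0, 0.0, 1.0]] 464.6971780355592
{'t': 0.1, 'joints': array([-1.23555014e+00,  4.91532319e-01,  1.55937234e+00, -2.95004402e-05,
        1.09171201e+00, -1.05594208e-01]), 'qvel': array([ 1.54811871e-03, -1.02811976e-03, -1.20228539e-03,  8.87241856e-04,
       -1.67600263e-03, -5.14249375e-06]), 'tau': array([ 1.87167832e-03, -6.13622904e+01, -2.58604646e+01,  6.93396293e-02,
        4.69828933e-02, -8.82716313e-05]), 'eef_pos': array([ 266.64016815, -565.05150718,  228.10522092]), 'tcp_rot': array([-3.14151074e+00,  1.02107320e-03, -1.12994228e+00]), 'ft_force': array([-0.10370091,  0.10833457,  0.46606272]), 'moment': array([-0.00106641, -0.01191465, -0.01805427]), 'opening': 1.0034803082642858}
```

View pics/top0.png

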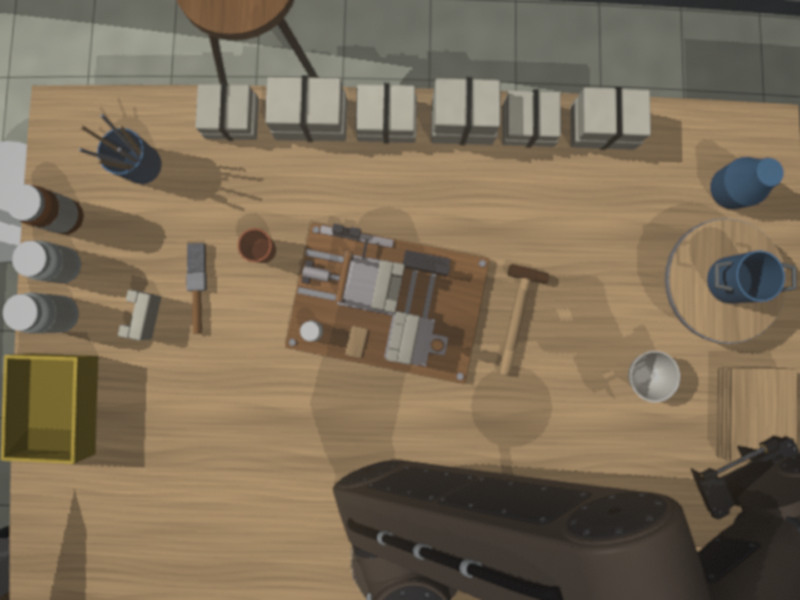

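View pics/scene0.png

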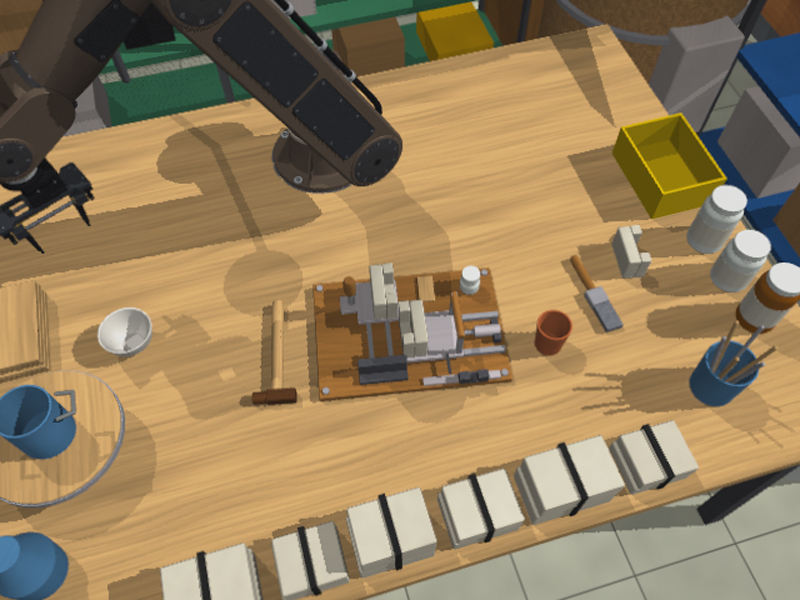

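The top view shows the jig at about (285–495, 220–385), turned about -12°. The knob is at (437,343) and the handle bar is near (340,265). The scene view shows the knob at (349,285), the bar at (458,312) and the gauge near (475,377). Next I'll take enlarged crops.

```bash
python3 - <<'E'
from h import *
snap("top","top1.png",(222,164,402,314),4.4)
snap("scene","scene1.png",(246,200,416,326),4.7)
E
```

```text
(no output)
```

View pics/top1.png

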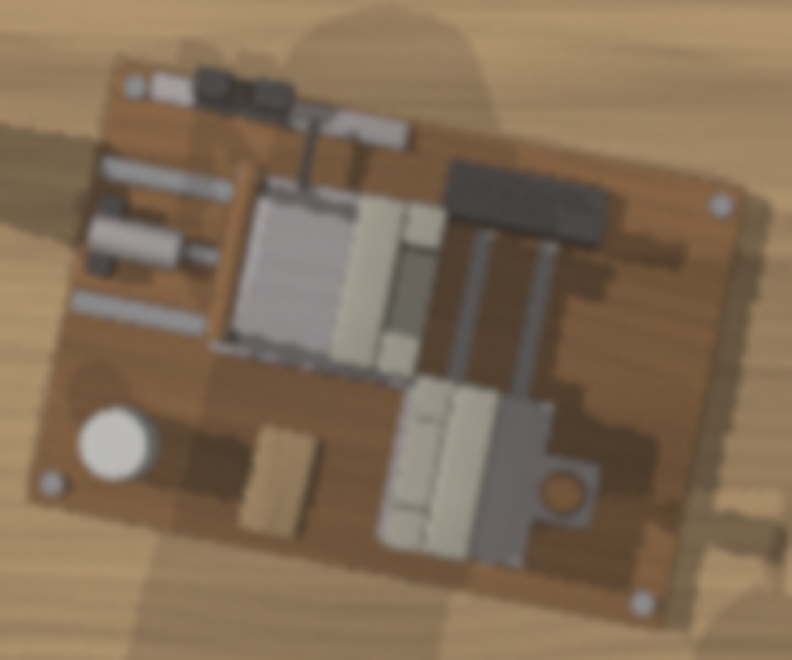

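View pics/scene1.png

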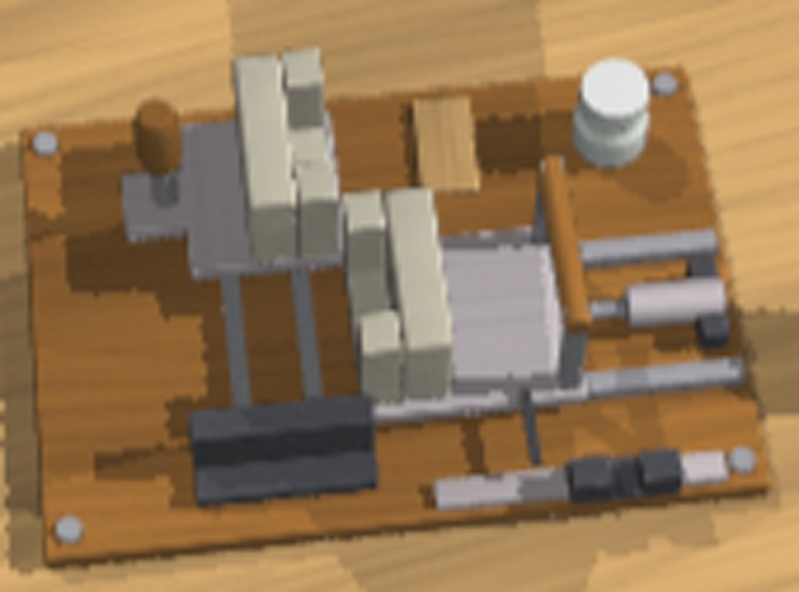

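Top crop: jig corners are at (115,60), (745,185), (660,628) and (28,498). The knob top is at (564,490), the bar ends at (250,165) and (218,343), the pointer tip at (317,112), and the blocks at (213,85) and (270,97). Scene crop: the knob is at (158,137), the bar runs from (553,160) to (577,325), the pointer tip is at (536,463), and the block tops are at (590,472) and (659,464).

```bash
cat >> h.py <<'E'
def crop2px(p,crop,s): return (p[0]+.5)/s-.5+crop[0],(p[1]+.5)/s-.5+crop[1]
TC=((222,164),4.4); SC=((246,200),4.7)
E
python3 - <<'E'
from h import *
t=read_camera("top");s=read_camera("scene")
f=lambda c,C,p,z:ray(c,*crop2px(p,*C),z)[:2]
cn=[f(t,TC,p,18) for p in((115,60),(745,185),(660,628),(28,498))]
cs=[f(s,SC,p,18) for p in((770,490),(48,563),(24,130),(682,66))]
for n,c in(("top",cn),("scene",cs)):
    ctr=sum(c)/4; ex=(c[0]+c[1]-c[2]-c[3]);th=np.arctan2(ex[1],ex[0])
    ey=c[0]+c[3]-c[1]-c[2];th2=np.arctan2(-ey[0],ey[1])
    print(n,ctr.round(1),"yaw",th.round(4),th2.round(4),np.linalg.norm(ex)/2,np.linalg.norm(ey)/2)
    if n=="top": C0,TH=ctr,(th+th2)/2
    else: C0=(C0+ctr)/2;TH=(TH+(th+th2)/2)/2
R=np.array([[np.cos(TH),-np.sin(TH)],[np.sin(TH),np.cos(TH)]])
print("jig",C0,TH)
def rep(n,p): print(n,p.round(1),"jig",(R.T@(p-C0)).round(1))
pts={"knob":(((564,490),130),((158,137),110)),"barfar":(((250,165),120),((577,325),112)),"barnear":(((218,343),120),((553,160),112)),
"ptr":(((317,112),44),((536,463),44)),"b1":(((213,85),46),((659,464),46)),"b2":(((270,97),46),((590,472),46))}
for k,(a,b) in pts.items():
    rep(k+" top",f(t,TC,*a));rep(k+" scene",f(s,SC,*b))
E
```

```text
top [563.5  58.9] yaw -0.1695 -0.1771 277.8683783239427 398.28369989269606
scene [563.2  57.1] yaw -0.179 -0.1787 280.952803308445 395.19892929466266
jig [563.38649147  58.01337703] -0.17609332954104995
knob top [477.5 -43.9] jig [ -66.7 -115.4]
knob scene [477.1 -46.1] jig [ -66.7 -117.6]
barfar top [658.  137.8] jig [79.2 95.1]
barfar scene [656.4 136.3] jig [77.8 93.4]
barnear top [556.1 153.2] jig [-23.8  92.4]
barnear scene [555.2 157.1] jig [-25.4  96.1]
ptr top [701.1 104.3] jig [127.5  69.7]
ptr scene [696.4 103.8] jig [123.   68.4]
b1 top [716.  167.8] jig [131.  134.9]
b1 scene [716.9 166.7] jig [132.1 133.9]
b2 top [709.4 133. ] jig [130.6  99.4]
b2 scene [710.7 129.5] jig [132.5  96.2]
```

The two cameras agree: jig yaw is about -0.177, the knob is at (477,-45), the bar centre at (606,146), and the pull needed is about 47 mm. Now I'll move above the knob with the jaws along the jig's x.

```bash
python3 -m handwheel '[{"hand":0.06,"x":0.04,"y":0.1,"z":0,"spin":2},{"hand":0.06,"x":0.1,"y":0.25,"z":0,"spin":5},{"hand":0.06,"x":0.2105,"y":0.52,"z":0,"spin":10.92},{"hand":0.06,"x":0.2105,"y":0.52,"z":0,"spin":10.92},{"hand":0.06,"x":0.2105,"y":0.52,"z":0,"spin":10.92},{"hand":0.06,"x":0.2105,"y":0.52,"z":0,"spin":10.92},{"hand":0.06,"x":0.2105,"y":0.52,"z":0,"spin":10.92},{"hand":0.06,"x":0.2105,"y":0.52,"z":0,"spin":10.92},{"hand":0.06,"x":0.2105,"y":0.52,"z":0,"spin":10.92},{"hand":0.06,"x":0.2105,"y":0.52,"z":0,"spin":10.92},{"hand":0.06,"x":0.2105,"y":0.52,"z":0,"spin":10.92},{"hand":0.06,"x":0.2105,"y":0.52,"z":0,"spin":10.92},{"hand":0.06,"x":0.2105,"y":0.52,"z":0,"spin":10.92},{"hand":0.06,"x":0.2105,"y":0.52,"z":0,"spin":10.92},{"hand":0.06,"x":0.2105,"y":0.52,"z":0,"spin":10.92},{"hand":0.06,"x":0.2105,"y":0.52,"z":0,"spin":10.92},{"hand":0.06,"x":0.2105,"y":0.52,"z":0,"spin":10.92},{"hand":0.06,"x":0.2105,"y":0.52,"z":0,"spin":10.92},{"hand":0.06,"x":0.2105,"y":0.52,"z":0,"spin":10.92}]'
```

```text
t: 1.88
eef_pos: [477.0, -46.3, 228.7]
tcp_rot: [3.142, -0.0, -0.179]
ft_force: [0.8, -0.4, 0.1]
opening: 0.632
```

```bash
python3 -m handwheel '[{"hand":0.06,"x":0,"y":0.001,"z":-0.03,"spin":0},{"hand":0.06,"x":0,"y":0.001,"z":-0.06,"spin":0},{"hand":0.06,"x":0,"y":0.001,"z":-0.09,"spin":0},{"hand":0.06,"x":0,"y":0.001,"z":-0.11,"spin":0},{"hand":0.06,"x":0,"y":0.001,"z":-0.125,"spin":0},{"hand":0.06,"x":0,"y":0.001,"z":-0.125,"spin":0},{"hand":0.06,"x":0,"y":0.001,"z":-0.125,"spin":0}]'; python3 - <<'E'
from h import *
snap("scene","scene2.png",(216,180,376,300),5)
E
```

```text
t: 2.47
eef_pos: [477.0, -44.9, 103.5]
tcp_rot: [-3.142, 0.001, -0.178]
ft_force: [0.1, 0.3, 0.7]
opening: 0.634
```

View pics/scene2.png

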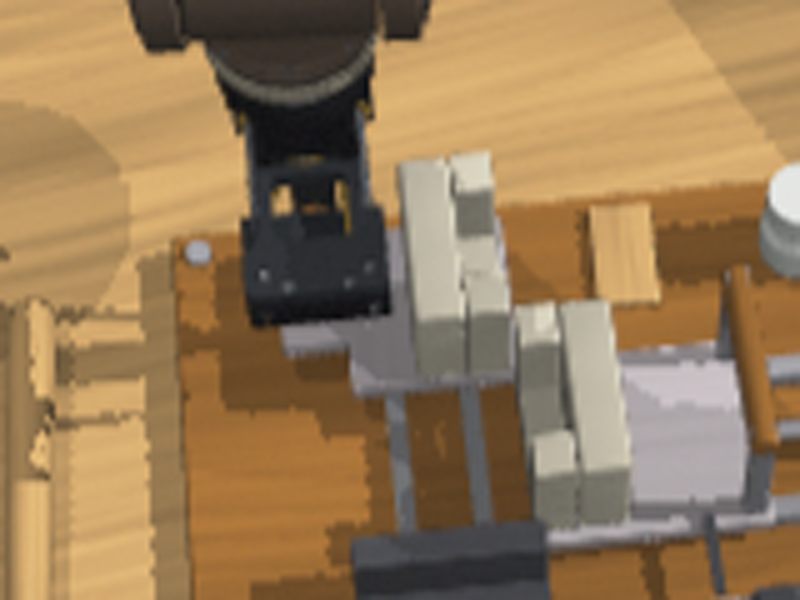

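The gripper body hides the knob, as expected from above, and there is no contact force. I'll narrow the jaws around the knob and push along the jig's x, watching the force.

```bash
python3 -m handwheel '[{"hand":0.03,"x":0,"y":0,"z":0,"spin":0},{"hand":0.03,"x":0,"y":0,"z":0,"spin":0},{"hand":0.03,"x":0,"y":0,"z":0,"spin":0},{"hand":0.03,"x":0,"y":0,"z":0,"spin":0},{"hand":0.03,"x":0.0098,"y":-0.0018,"z":0,"spin":0},{"hand":0.03,"x":0.0197,"y":-0.0035,"z":0,"spin":0},{"hand":0.03,"x":0.0295,"y":-0.0053,"z":0,"spin":0},{"hand":0.03,"x":0.0394,"y":-0.007,"z":0,"spin":0},{"hand":0.03,"x":0.0394,"y":-0.007,"z":0,"spin":0}]'
```

```text
t: 3.27
eef_pos: [519.0, -51.8, 103.7]
tcp_rot: [3.142, -0.003, -0.177]
ft_force: [0.7, 0.6, -0.6]
opening: 0.319
```

```bash
python3 -m handwheel '[{"hand":0.03,"x":0.0098,"y":-0.0018,"z":0,"spin":0},{"hand":0.03,"x":0.0197,"y":-0.0035,"z":0,"spin":0},{"hand":0.03,"x":0.0295,"y":-0.0053,"z":0,"spin":0},{"hand":0.03,"x":0.0394,"y":-0.007,"z":0,"spin":0}]';  python3 -m handwheel '[{"hand":0.03,"x":0.003,"y":-0.0005,"z":0,"spin":0},{"hand":0.03,"x":0.006,"y":-0.0011,"z":0,"spin":0}]'; python3 - <<'E'
from h import *
snap("scene","scene3.png",(256,190,416,310),5)
E
```

```text
t: 3.6
eef_pos: [556.7, -58.4, 103.5]
tcp_rot: [3.142, 0.001, -0.177]
ft_force: [-3.8, 0.0, -0.9]
opening: 0.316
t: 3.77
eef_pos: [562.6, -59.5, 103.6]
tcp_rot: [3.142, -0.0, -0.177]
ft_force: [-3.3, -0.1, 0.7]
opening: 0.315
```

View pics/scene3.png

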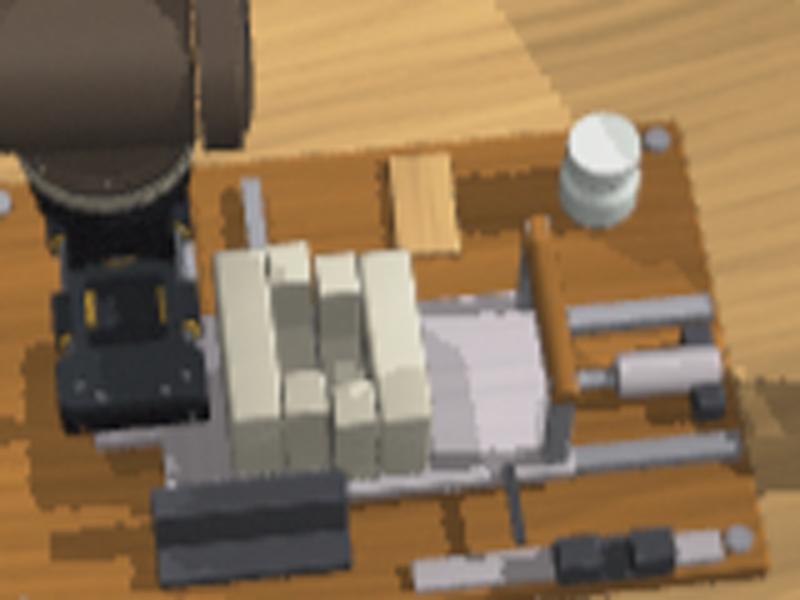

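The carriage is close to the stop: the mould pair is almost aligned, with the carriage plate at the stop's edge around (250,480). The force is still only friction, about 3.5 N, so I'll push on in small steps.

```bash
for i in 1 ; do python3 -m handwheel '[{"hand":0.03,"x":0.002,"y":-0.0004,"z":0,"spin":0},{"hand":0.03,"x":0.004,"y":-0.0007,"z":0,"spin":0}]'; python3 -m handwheel '[{"hand":0.03,"x":0.002,"y":-0.0004,"z":0,"spin":0},{"hand":0.03,"x":0.003,"y":-0.0005,"z":0,"spin":0}]'; done
```

```text
t: 3.98
eef_pos: [565.7, -60.0, 103.6]
tcp_rot: [3.142, 0.0, -0.177]
ft_force: [-3.7, -0.7, -0.0]
opening: 0.316
t: 4.15
eef_pos: [569.0, -60.6, 103.6]
tcp_rot: [3.142, -0.0, -0.177]
ft_force: [-2.0, -1.1, -1.0]
opening: 0.316
```

```bash
python3 -m handwheel '[{"hand":0.03,"x":0.002,"y":-0.0004,"z":0,"spin":0},{"hand":0.03,"x":0.002,"y":-0.0004,"z":0,"spin":0}]'; python3 -m handwheel '[{"hand":0.03,"x":0.002,"y":-0.0004,"z":0,"spin":0},{"hand":0.03,"x":0.002,"y":-0.0004,"z":0,"spin":0}]';
```

```text
t: 4.32
eef_pos: [571.3, -61.0, 103.7]
tcp_rot: [3.142, -0.001, -0.177]
ft_force: [-1.4, 0.1, -2.0]
opening: 0.317
t: 4.48
eef_pos: [571.7, -61.1, 103.5]
tcp_rot: [-3.142, 0.004, -0.177]
ft_force: [-9.0, -0.2, 3.9]
opening: 0.32
```

```bash
python3 -m handwheel '[{"hand":0.03,"x":0.0015,"y":-0.0003,"z":0,"spin":0},{"hand":0.03,"x":0.0015,"y":-0.0003,"z":0,"spin":0},{"hand":0.03,"x":0.0015,"y":-0.0003,"z":0,"spin":0}]'
```

```text
t: 4.73
eef_pos: [571.8, -61.1, 103.4]
tcp_rot: [-3.142, 0.007, -0.177]
ft_force: [-16.0, 1.7, 7.7]
opening: 0.318
```

The force rises hard at the same position, so the carriage is home. I'll back off to mid-gap, open, lift and go above the bar with a 90° turn.

```bash
python3 -m handwheel '[{"hand":0.03,"x":-0.0045,"y":0.0008,"z":0,"spin":0},{"hand":0.06,"x":-0.0045,"y":0.0008,"z":0,"spin":0},{"hand":0.06,"x":-0.0045,"y":0.0008,"z":0,"spin":0},{"hand":0.06,"x":-0.0045,"y":0.0008,"z":0,"spin":0},{"hand":0.06,"x":-0.0045,"y":0.0008,"z":0.03,"spin":0},{"hand":0.06,"x":-0.0045,"y":0.0008,"z":0.07,"spin":0},{"hand":0.06,"x":-0.0045,"y":0.0008,"z":0.11,"spin":0},{"hand":0.06,"x":-0.0045,"y":0.0008,"z":0.11,"spin":0}]';  python3 -m handwheel '[{"hand":0.06,"x":0.036,"y":0.207,"z":0,"spin":18},{"hand":0.06,"x":0.036,"y":0.207,"z":0,"spin":18},{"hand":0.06,"x":0.036,"y":0.207,"z":0,"spin":18},{"hand":0.06,"x":0.036,"y":0.207,"z":0,"spin":18},{"hand":0.06,"x":0.036,"y":0.207,"z":0,"spin":18},{"hand":0.06,"x":0.036,"y":0.207,"z":0,"spin":18},{"hand":0.06,"x":0.036,"y":0.207,"z":0,"spin":18},{"hand":0.06,"x":0.036,"y":0.207,"z":0,"spin":18},{"hand":0.06,"x":0.036,"y":0.207,"z":0,"spin":18},{"hand":0.06,"x":0.036,"y":0.207,"z":0,"spin":18},{"hand":0.06,"x":0.036,"y":0.207,"z":0,"spin":18},{"hand":0.06,"x":0.036,"y":0.207,"z":0,"spin":18},{"hand":0.06,"x":0.036,"y":0.207,"z":0,"spin":18},{"hand":0.06,"x":0.036,"y":0.207,"z":0,"spin":18},{"hand":0.06,"x":0.036,"y":0.207,"z":0,"spin":18}]'; python3 - <<'E'
from h import *
snap("scene","scene4.png",(256,180,416,300),5)
E
```

```text
t: 5.4
eef_pos: [572.8, -61.3, 220.8]
tcp_rot: [3.141, -0.011, -0.177]
ft_force: [0.9, -0.2, 0.6]
opening: 0.627
t: 6.65
eef_pos: [606.2, 146.2, 213.5]
tcp_rot: [3.141, -0.0, 1.391]
ft_force: [-0.4, 0.5, 0.6]
opening: 0.628
```

View pics/scene4.png

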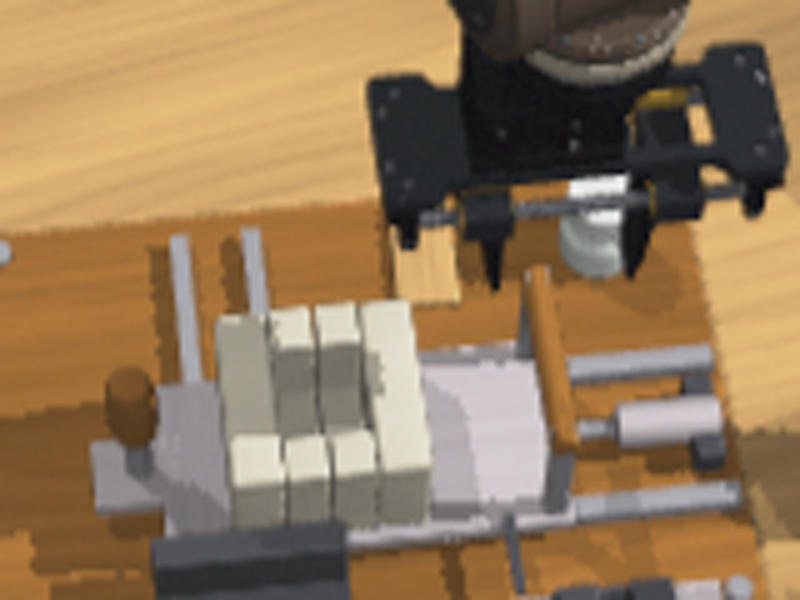

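The carriage is home with the moulds aligned, the knob at (130,405) is untouched, and the gripper is above the bar. Now I'll descend and grip.

```bash
python3 -m handwheel '[{"hand":0.06,"x":0,"y":0,"z":-0.03,"spin":0},{"hand":0.06,"x":0,"y":0,"z":-0.06,"spin":0},{"hand":0.06,"x":0,"y":0,"z":-0.085,"spin":0},{"hand":0.06,"x":0,"y":0,"z":-0.1,"spin":0},{"hand":0.06,"x":0,"y":0,"z":-0.106,"spin":0},{"hand":0.06,"x":0,"y":0,"z":-0.106,"spin":0},{"hand":0.06,"x":0,"y":0,"z":-0.106,"spin":0}]'; python3 -m handwheel '[{"hand":0.0,"x":0,"y":0,"z":0,"spin":0},{"hand":0.0,"x":0,"y":0,"z":0,"spin":0},{"hand":0.0,"x":0,"y":0,"z":0,"spin":0},{"hand":0.0,"x":0,"y":0,"z":0,"spin":0},{"hand":0.0,"x":0,"y":0,"z":0,"spin":0},{"hand":0.0,"x":0,"y":0,"z":0,"spin":0},{"hand":0.0,"x":0,"y":0,"z":0,"spin":0},{"hand":0.0,"x":0,"y":0,"z":0,"spin":0}]'
```

```text
t: 7.28
eef_pos: [606.4, 146.2, 108.3]
tcp_rot: [3.141, -0.0, 1.393]
ft_force: [-0.9, -0.1, -0.1]
opening: 0.626
t: 7.95
eef_pos: [606.2, 147.0, 107.7]
tcp_rot: [3.141, -0.002, 1.393]
ft_force: [1.3, 4.5, 0.5]
opening: 0.165
```

The opening of 0.165 (about 16 mm) confirms the bar is held. I'll pull about 42 mm first.

```bash
python3 -m handwheel '[{"hand":0.0,"x":0.0012,"y":0.0069,"z":0,"spin":0},{"hand":0.0,"x":0.0025,"y":0.0138,"z":0,"spin":0},{"hand":0.0,"x":0.0037,"y":0.0207,"z":0,"spin":0},{"hand":0.0,"x":0.0049,"y":0.0275,"z":0,"spin":0},{"hand":0.0,"x":0.0062,"y":0.0344,"z":0,"spin":0},{"hand":0.0,"x":0.0074,"y":0.0413,"z":0,"spin":0},{"hand":0.0,"x":0.0074,"y":0.0413,"z":0,"spin":0},{"hand":0.0,"x":0.0074,"y":0.0413,"z":0,"spin":0}]'; python3 - <<'E'
from h import *
a=[]
for n,cr in(("scene",(326,280,406,310)),("top",(234,170,314,200))):
    c=read_camera(n);u0,v0,u1,v1=cr
    a.append(cv2.resize(c["img"][v0:v1,u0:u1],None,fx=10,fy=10,interpolation=cv2.INTER_CUBIC))
cv2.imwrite("pics/p5.png",np.vstack(a)[:,:,::-1])
E
```

```text
t: 8.62
eef_pos: [613.2, 186.3, 107.7]
tcp_rot: [-3.141, 0.003, 1.394]
ft_force: [-1.6, -11.4, 3.1]
opening: 0.164
```

View pics/p5.png

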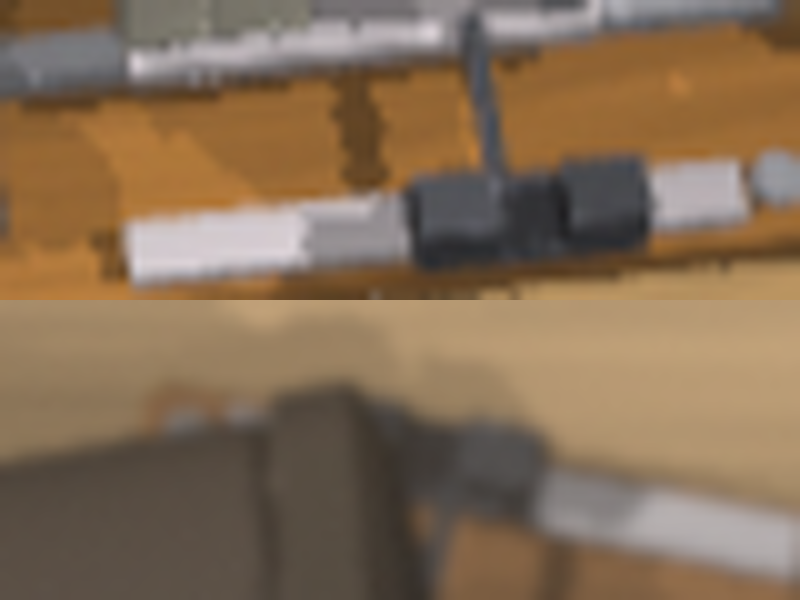

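The scene crop (top half) shows the pointer tip at about (494,178). The left block's right edge is at about (499,175) and the right block's left edge at about (561,163), so it's roughly 9 mm short. The top camera is blocked by the arm.

```bash
python3 - <<'E'
from h import *
s=read_camera("scene");C=((326,280),10)
R=np.array([[np.cos(.177),np.sin(.177)],[-np.sin(.177),np.cos(.177)]])
j=lambda p,z:-R@np.array([0,0])+ (np.array([[np.cos(.177),-np.sin(.177)],[np.sin(.177),np.cos(.177)]])@(ray(s,*crop2px(p,*C),z)[:2]-[563.4,58.0]))
for n,p,z in(("tip",(494,178),44),("Lnr",(412,185),46),("Lright",(499,175),46),("Rleft",(561,163),46),("Rright",(638,158),46)):print(n,j(p,z).round(1))
E
```

```text
tip [125.2 107.4]
Lnr [125.7  86.2]
Lright [125.4 108.5]
Rleft [123.9 124.7]
Rright [124.7 144.3]
```

```bash
python3 -m handwheel '[{"hand":0.0,"x":0.0007,"y":0.004,"z":0,"spin":0},{"hand":0.0,"x":0.0014,"y":0.0079,"z":0,"spin":0},{"hand":0.0,"x":0.0014,"y":0.0079,"z":0,"spin":0},{"hand":0.0,"x":0.0014,"y":0.0079,"z":0,"spin":0},{"hand":0.0,"x":0.0014,"y":0.0079,"z":0,"spin":0}]'; python3 - <<'E'
from h import *
snap("scene","p6.png",(358,284,398,312),20)
E
```

```text
t: 9.18
eef_pos: [614.5, 193.6, 107.7]
tcp_rot: [-3.141, 0.003, 1.394]
ft_force: [-1.4, -12.6, 4.2]
opening: 0.157
```

View pics/p6.png

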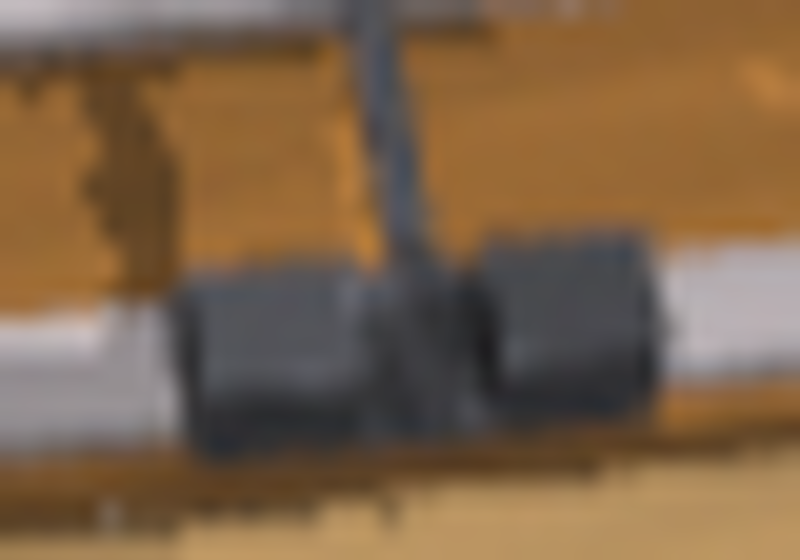

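The pointer tip is at about (410,262), inside the gap. The block tops span 185–360 and 480–655, so the gap's centre is near (420,254). I'll compute the remainder.

```bash
python3 - <<'E'
from h import *
s=read_camera("scene");C=((358,284),20);a=.177
R=np.array([[np.cos(a),-np.sin(a)],[np.sin(a),np.cos(a)]])
j=lambda p,z:R@(ray(s,*crop2px(p,*C),z)[:2]-[563.4,58.0])
for n,p,z in(("ptr mid",(389,140),44),("ptr lo",(405,220),44),("tip",(411,258),44),("Lleft",(183,280),46),("Lright",(360,266),46),("Rleft",(480,243),46),("Rright",(652,235),46)):print(n,j(p,z).round(1))
# predicted outline: columns at near edge row for pure jig geometry
snap("scene","p7.png",(368,290,394,309),30)
E
```

```text
ptr mid [106.6 115.6]
ptr lo [118.1 115.8]
tip [123.5 115.7]
Lleft [124.2  86.2]
Lright [124.8 108.8]
Rleft [123.3 124.4]
Rright [124.7 146.3]
```

View pics/p7.png

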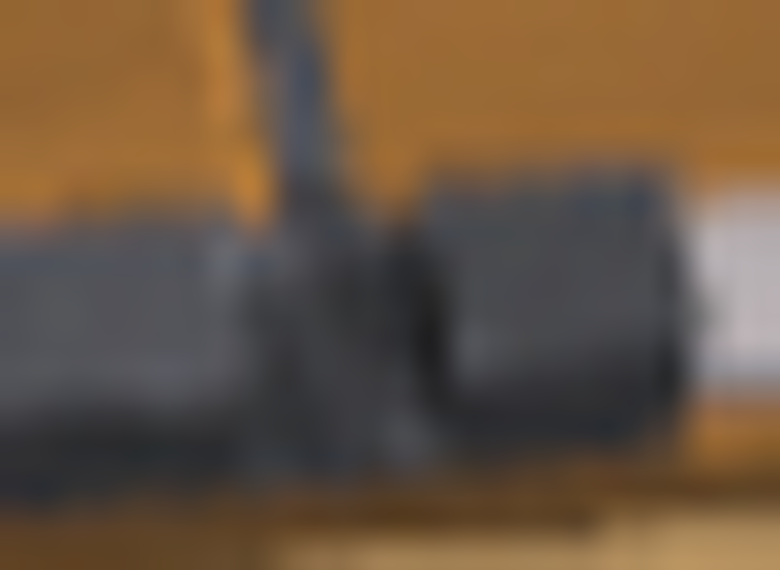

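The pointer is at y≈115.7 and the gap's centre at ≈116.4, with the tip clearly between the blocks at (315,195) in the last crop. One 0.7 mm nudge, then I'll hold and check that it's steady.

```bash
python3 -m handwheel '[{"hand":0.0,"x":0.0001,"y":0.0007,"z":0,"spin":0},{"hand":0.0,"x":0.0001,"y":0.0007,"z":0,"spin":0},{"hand":0.0,"x":0.0001,"y":0.0007,"z":0,"spin":0},{"hand":0.0,"x":0.0001,"y":0.0007,"z":0,"spin":0}]'; python3 -m handwheel '[{"hand":0.0,"x":0,"y":0,"z":0,"spin":0},{"hand":0.0,"x":0,"y":0,"z":0,"spin":0},{"hand":0.0,"x":0,"y":0,"z":0,"spin":0},{"hand":0.0,"x":0,"y":0,"z":0,"spin":0},{"hand":0.0,"x":0,"y":0,"z":0,"spin":0},{"hand":0.0,"x":0,"y":0,"z":0,"spin":0},{"hand":0.0,"x":0,"y":0,"z":0,"spin":0},{"hand":0.0,"x":0,"y":0,"z":0,"spin":0},{"hand":0.0,"x":0,"y":0,"z":0,"spin":0},{"hand":0.0,"x":0,"y":0,"z":0,"spin":0},{"hand":0.0,"x":0,"y":0,"z":0,"spin":0},{"hand":0.0,"x":0,"y":0,"z":0,"spin":0}]'; python3 - <<'E'
from h import *
snap("scene","p8.png",(246,190,406,310),5)
E
```

```text
t: 9.67
eef_pos: [614.7, 194.2, 107.7]
tcp_rot: [-3.141, 0.003, 1.394]
ft_force: [-2.3, -14.1, 3.4]
opening: 0.162
t: 10.67
eef_pos: [614.6, 194.2, 107.7]
tcp_rot: [-3.141, 0.003, 1.394]
ft_force: [-1.9, -13.5, 3.1]
opening: 0.16
```

View pics/p8.png

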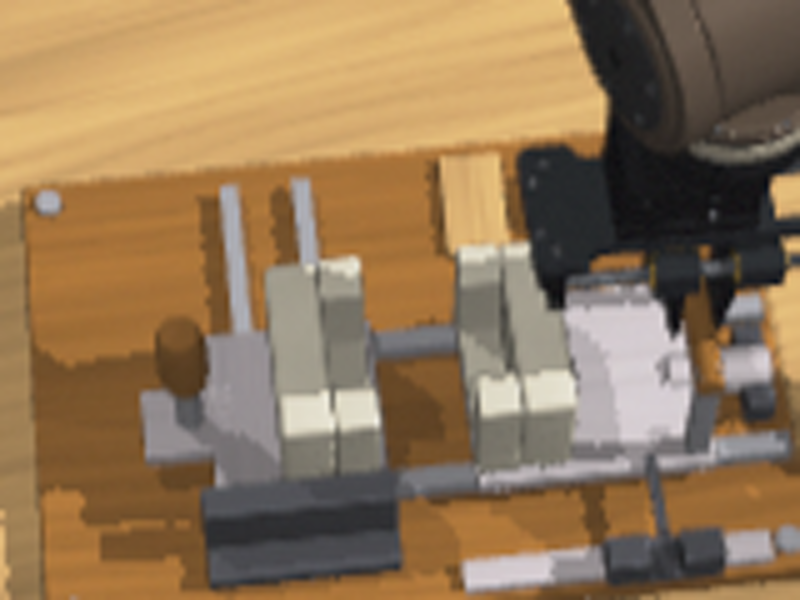

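The carriage is against the stop around (300,480). The pointer stands in the gap at (663,540), and the rib, jar area and stop are undisturbed. The hold was steady for 1 s, so I'll hand in.

```bash
python3 -c "from cell import job_done;print(job_done())"
```

```text
the job is handed in; nothing more can be done
None
```

The job is handed in at about 11 s on the robot's clock. The carriage is fully home against the end stop, and the arm is still gripping the sprung half's handle with the pointer in the gauge gap.

- **Carriage:** I pushed the knob along the rails until the force rose to about 16 N with no further travel. I then backed off and lifted clear. The last picture still shows the carriage against the stop.
- **Pull:** I gripped the bar, with the jaws stopping at about 16 mm, which is the bar's diameter. I pulled it out about 48 mm.
- **Pointer position:** The last measurement showed the pointer 0.5 to 0.9 mm short of the gap's centre. I then moved it 0.7 mm and did not measure it again. The final picture shows it between the two blocks.
- **Hold:** Over 1 s before hand-in, the arm's position stayed within 0.1 mm, with about 13.5 N of spring force and the grip unchanged.

**Checks that disagreed:** Near the end, travel since gripping suggested the pointer was already centred, but the picture put it slightly short. I followed the picture.

**Not checked:** The top camera's view of the gauge was blocked by the arm, so the pointer position rests on the scene camera alone. I moved none of the bystander items on purpose. The rib looks undisturbed in the last picture, but the jar was hidden and the items on the bench were outside it.

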